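# Gauge the well of the blue heating block

## Task

Check how deep the well of the blue-topped heating block is: pick up the yellow-handled depth gauge, put its rod into that well and, still holding it, press down until the rod bottoms, with the foot disc flat on the top of the block so that the travel can be read. Then let go and leave the gauge standing there upright.

Things in the scene. Friction and masses are not known exactly. Their poses are not given: they have to be found in the camera images.
- gauge_grip (a point): Centre of the depth gauge's yellow round handle (24 mm in diameter, 50 mm tall). Gauge: 145 mm tall, loose, 0.2 kg, standing upright on the bench at the start; steel rod 12 mm in diameter below the handle, its lower tip 120 mm below this point; z axis up along the rod. Any grasp yaw will do. A black-handled tamper of like height stands near by and is not wanted.
- disc_under (a point): Underside centre of the gauge's steel foot disc (70 mm in diameter, 12 mm thick). It slides 0 to 75 mm up the rod against 3 N of friction and stays where left; at the start flush with the rod's tip. Once the disc rests on the block, the rod must be pushed down through it (its own weight is not enough); tip to disc underside is then the depth reading. z up along the rod.
- well_mouth (a point): Centre of the well's mouth, level with the top of the blue-topped heating block: aluminium, 90 x 90 x 85 mm high, fixed to the bench, top 15 mm blue, with one upright blind round well 36 mm in diameter in the middle. z axis up. The red- and green-topped blocks of the same shape are not wanted; the places of the three vary.
- well_floor (a point): Centre of the flat, rigid floor of that well, straight below the mouth; it lies 43 to 65 mm below the mouth, different each time. z axis up.

How it is judged (in metres and radians):
On the way:
1. the rod is on the floor of the blue block's well while the gripper still holds or presses it (z of gauge_grip in the frame of well_floor below 0.124 m and horizontal distance between gauge_grip and well_floor below 0.03 m and contact force between the fingers and gauge above 0.5 N), for 0.1 s.
At the end, for the whole second after the job is handed in: The rod stands in the blue block's well with its tip within 4 mm of the floor, tilted less than 10 degrees, the foot disc's underside within 5 mm of the block's top face at its centre, the gauge released and at rest (z of gauge_grip in the frame of well_floor between 0.112 and 0.124 m and horizontal distance between gauge_grip and well_floor below 0.03 m and angle between gauge_grip's own z axis and vertical below 0.175 rad and z of disc_under in the frame of well_mouth between -0.005 and 0.005 m and linear speed of gauge below 0.02 m/s); the robot touches nothing.
It also fails if it takes over 40 s, if anything falls off the work surface, if the arm or the gripper's body presses on something with over 40 N, if the wrist force passes 120 N, or if a joint passes its speed limit or range.

## Robot

A 6-joint arm with a two-finger parallel gripper is mounted at the origin on the work surface. World frame = base frame: x ahead of the robot, y to its left, z up, the work surface at z = 0. Lengths are in m, angles in degrees, forces in N, time in s.
With the tool pointing down it reaches from about 0.4 to 0.825 m from the base axis. Payload 7 kg.
Tool frame: the origin (TCP) lies midway between the tips of the shut fingers; the grasp point (between the pads) lies 19 mm behind it; z points along the fingers, y is the direction in which the jaws open and shut (so a half turn about z gives the same grasp; the last joint's range is limited). The gripper opens to 88 mm and grips with 3 to 60 N. Pads are 19 mm wide; open, the fingers measure 130 mm over their backs; the gripper's body (78 mm by 193 mm) begins 47 mm behind the grasp point.
Start: joints at [-56.373, 20.546, 0.682, 0, -70.136, -16.507], TCP at [0.199, -0.645, 0.227] pointing down, gripper open.
Joint ranges: [-176.03, 176.03], [-82.01, 121.73], [-58.28, 71.71], [-173.87, 95.51], [-174.79, -0.11], [-173.66, 173.66]. Speed limits (degrees/s): [136.94, 136.94, 172.46, 180, 180, 180].

## Interface

Orientations are given as [roll, pitch, yaw] about the fixed x, y, z axes, in that order (R = Rz(yaw) Ry(pitch) Rx(roll)).
In Python, from plant import sensors, viewer, r gives the robot as it stands. The module is installed in compiled form; this text tells all that it offers.
- The arm moves only by the shell command python3 -m handwheel 'ROWS' [OPENING] [FORCE]. ROWS is JSON, one flat list of numbers, 6 for each row, row after row: the shift along the world's x, y, z in cm, then the turn, a rotation vector about the world's x, y, z in rad. In form: [tx, ty, tz, wx, wy, wz, tx, ty, tz, wx, wy, wz, ...]. A call has 1 to 8 rows; each row is the pose to reach, as a shift and turn from the pose measured when the call began; what a row does not reach only later rows make up. A row lasts 1/10 s, in which the tool goes at most 50 mm and 8.59 degrees, less where a joint would pass 70% of its speed; a pose out of reach is approached as far as the arm can. A call with a gripper value outside its range is refused whole. OPENING is the closure in counts, from 0 (fully open) to 255 (shut), set as the call begins (- or left out, the last holds). The fingers move at their own pace and stop on an object; FORCE is the grip in N (left out, the last holds). Time passes only in rows, so rows that repeat a pose let the fingers close. It gives the time, the measured TCP pose, the force and the opening at its end, in the units of the state.
- sensors.get_state(): the state, without advancing time (a new reading comes with each control period).
- viewer.capture(name): name is "scene" or "top"; returns a dict with "img" (400x640x3 uint8, red, green, blue), "camera_matrix" (3x3 intrinsics, pixels), "camera_from_world" (4x4, takes a point from world to camera coordinates). Camera axes: x right, y down, z forward; pixel columns grow to the right and rows downward; lengths in m; the calibration is good to about 2 mm. A picture is of the moment at which its call begins. There is no depth.
- r.close_job(): hands the job in, once; it reports no verdict.
The state is a dict: "time_s": time; "joints": joint angles; "qd": joint speeds; "joint_torque": joint torques, N m; "tcp_pos": TCP position; "eef_rot": TCP orientation; "contact_force": force on the tool from outside, world axes, zero at the start; "moment": the same for the moment, N m; "gripper_width": finger opening in m.
Only numpy, scipy, OpenCV 4.12 (cv2) and the standard library are available. Lean on these libraries where they do the work, as an engineer would, in place of code of your own. Each camera call takes 0.05 s, during which the arm holds its last target.

## Working session

There is one attempt and no reset: what is moved stays moved. The work goes in short steps, Python scripts to look and compute and a shell command to move; the robot and the scene stay as the last step left them, time stands still between calls to the robot, and variables do not carry over. Pictures are saved under pics/ and viewed, and the job is handed in when it is done.

```bash
mkdir -p pics
python3 - <<'E'
from plant import sensors, viewer, r
import cv2,numpy as np
s=sensors.get_state(); print(s)
for n in("scene","top"):
    c=viewer.capture(n); cv2.imwrite(f"pics/{n}1.png",c["img"][:,:,::-1]); print(n,c["camera_matrix"].tolist(),np.round(c["camera_from_world"],4).tolist())
E
```

```text
{'time_s': 0.0, 'joints': array([-5.63732311e+01,  2.05927822e+01,  6.33729231e-01, -1.95763027e-02,
       -7.01358945e+01, -1.65068336e+01]), 'qd': array([ 0.01916528, -0.043179  ,  0.00624311, -0.04242649,  0.03544913,
        0.08777418]), 'joint_torque': array([ 1.96751098e-03, -5.82718635e+01,  2.93060446e+01,  6.99743092e+00,
        6.93333917e-03, -1.54333497e-04]), 'tcp_pos': array([ 0.198528  , -0.64463314,  0.22560886]), 'eef_rot': array([ 1.79903737e+02, -9.33556371e-03, -1.62886724e+02]), 'contact_force': array([-0.71969411,  0.3605086 , -0.21593956]), 'moment': array([0.03459205, 0.01039963, 0.0301072 ]), 'gripper_width': 0.08757333089710718}
scene [[445.4468717158267, 0.0, 333.8630651438233], [0.0, 445.4468717158267, 197.73050933654343], [0.0, 0.0, 1.0]] [[0.0981, 0.9951, 0.007, -0.0493], [0.7616, -0.0706, -0.6443, -0.3422], [-0.6406, 0.0686, -0.7648, 1.1424], [0.0, 0.0, 0.0, 1.0]]
top [[419.97064390709875, 0.0, 322.3071959786887], [0.0, 419.97064390709875, 207.76886939963157], [0.0, 0.0, 1.0]] [[-0.0263, -0.9996, 0.0121, 0.0021], [-0.9974, 0.0254, -0.0669, 0.5255], [0.0666, -0.0138, -0.9977, 0.8105], [0.0, 0.0, 0.0, 1.0]]
```

View pics/scene1.png

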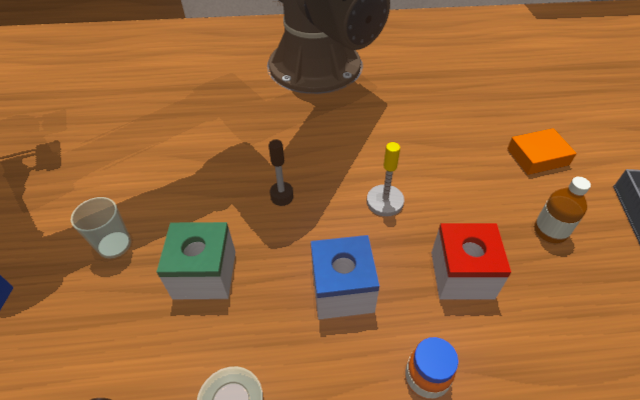

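View pics/top1.png

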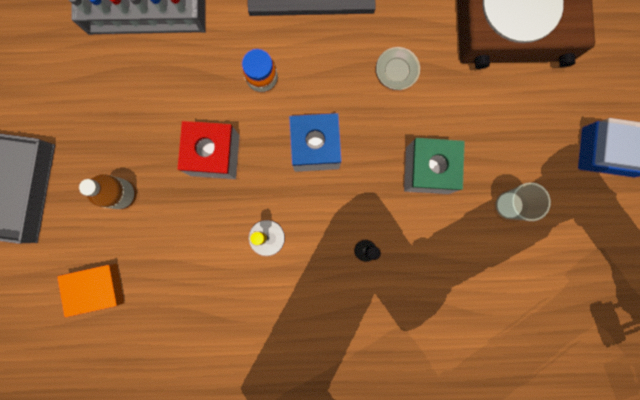

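In the scene view, the yellow handle is at about (392,157) and its disc at (386,201). The blue block's well is at (344,263). In the top view the handle is at (258,238), the disc at (266,238) and the blue well at (315,139). Next I'll measure their positions.

```bash
cat > h.py <<'E'
from plant import sensors, viewer, r
import cv2,numpy as np
def ray(c,uv):
    T=c["camera_from_world"];R=T[:3,:3];d=R.T@np.linalg.inv(c["camera_matrix"])@[uv[0],uv[1],1];return -R.T@T[:3,3],d/np.linalg.norm(d)
def plane(c,uv,z):
    o,d=ray(c,uv);return o+d*(z-o[2])/d[2]
def tri(a,ua,b,ub):
    A=[];y=[]
    for c,u in((a,ua),(b,ub)):
        o,d=ray(c,u);P=np.eye(3)-np.outer(d,d);A.append(P);y.append(P@o)
    return np.linalg.lstsq(np.vstack(A),np.hstack(y),rcond=None)[0]
def proj(c,p):
    q=c["camera_matrix"]@(c["camera_from_world"]@np.r_[p,1])[:3];return q[:2]/q[2]
def hsv(c): return cv2.cvtColor(c["img"],cv2.COLOR_RGB2HSV)
def cents(m,minA=20):
    n,l,s,ce=cv2.connectedComponentsWithStats(m.astype(np.uint8));return [(s[i,4],ce[i],l==i) for i in range(1,n) if s[i,4]>=minA]
def yellow(c): return cv2.inRange(hsv(c),(25,170,90),(34,255,255))
def blue(c): return cv2.inRange(hsv(c),(100,130,60),(125,255,255))
E
python3 - <<'E'
from h import *
np.set_printoptions(precision=4,suppress=True)
C={n:viewer.capture(n) for n in("scene","top")}
Y={}
for n,c in C.items():
    for a,ce,m in cents(yellow(c)): print(n,'yellow',a,ce); Y.setdefault(n,ce)
    x=np.array(c["img"],np.uint8)
    # blue top face: brighter blue
    cs,h=cv2.findContours(blue(c),cv2.RETR_CCOMP,cv2.CHAIN_APPROX_NONE)
    for i,k in enumerate(cs):
        if h[0][i][3]>=0 and cv2.contourArea(k)>80:
            M=cv2.moments(k);u=(M['m10']/M['m00'],M['m01']/M['m00']);print(n,'hole',u,cv2.contourArea(k),plane(c,u,.085))
    # disc
    H=hsv(c);dm=cv2.inRange(H,(0,0,110),(180,70,255))
    for a,ce,m in cents(dm,100):
        if abs(ce-(np.array([386,201]) if n=="scene" else [266,238])).max()<15:
            k=cv2.findContours(m.astype(np.uint8),0,1)[0][0];hu=cv2.convexHull(k);e=cv2.fitEllipse(hu);print(n,'disc',a,ce,e,plane(c,e[0],.012))
print(tri(C["scene"],Y["scene"],C["top"],Y["top"]))
E
```

```text
scene yellow 104 [392.625  146.7019]
scene hole (343.35326299335674, 263.0805001953888) 426.5 [ 0.6486 -0.0009  0.085 ]
scene disc 746 [384.9866 199.1743] ((385.1489562988281, 198.585693359375), (28.184463500976562, 37.330894470214844), 97.68360900878906) [0.4708 0.1    0.012 ]
top yellow 139 [257.0288 237.9353]
top hole (314.8111111111111, 139.60454545454544) 330.0 [ 0.6462 -0.0001  0.085 ]
top disc 777 [268.6293 237.6126] ((266.3312072753906, 237.56649780273438), (35.28689193725586, 35.41744613647461), 9.785691261291504) [0.4697 0.1004 0.012 ]
[0.4696 0.0999 0.1443]
```

```bash
python3 -m handwheel '[1.5,2,0,0,0,0, 4.5,6,0,0,0,0, 7.5,10,0,0,0,0, 10.5,14,0,0,0,0, 13.5,18,0,0,0,0, 16.5,22,0,0,0,0, 19,26,0,0,0,0, 21,29,0,0,0,0]' 0 20
```

```text
time_s: 1.0
tcp_pos: [0.4096, -0.3525, 0.2261]
eef_rot: [179.9, 0.0, -162.8]
contact_force: [0.3, 0.2, 0.9]
gripper_width: 0.0874
```

```bash
python3 -m handwheel '[0.5,3,0,0,0,0, 1.2,7.5,0,0,0,0, 1.8,12,0,0,0,0, 2.5,17,0,0,0,0, 3.2,22,0,0,0,0, 4,27,0,0,0,0, 4.6,31.5,0,0,0,0, 5.2,35,0,0,0,0]'
python3 -m handwheel '[0.2,3,0,0,0,0, 0.5,6,0,0,0,0, 0.8,9,0,0,0,0, 0.8,10.1,0,0,0,0, 0.8,10.2,0,0,0,0, 0.8,10.2,0,0,0,0]'
python3 - <<'E'
from h import *
s=sensors.get_state();print(s["time_s"],s["tcp_pos"],s["eef_rot"],s["joints"])
for n in("scene","top"):
    c=viewer.capture(n);cv2.imwrite(f"pics/{n}2.png",c["img"][:,:,::-1])
E
```

```text
time_s: 1.8
tcp_pos: [0.4615, -0.0, 0.2264]
eef_rot: [179.9, 0.1, -162.7]
contact_force: [0.5, -0.1, 0.3]
gripper_width: 0.0874
time_s: 2.4
tcp_pos: [0.4692, 0.1017, 0.2263]
eef_rot: [179.9, 0.0, -162.7]
contact_force: [-0.5, -0.3, -0.4]
gripper_width: 0.0875
2.4 [0.46921356 0.10169184 0.22630124] [ 1.79936895e+02  4.46426530e-02 -1.62717574e+02] [ 3.57357869e+01  1.86699005e+00 -2.30866217e+01 -5.04628454e-02
 -6.49840749e+01 -1.08432022e+02]
```

View pics/scene2.png

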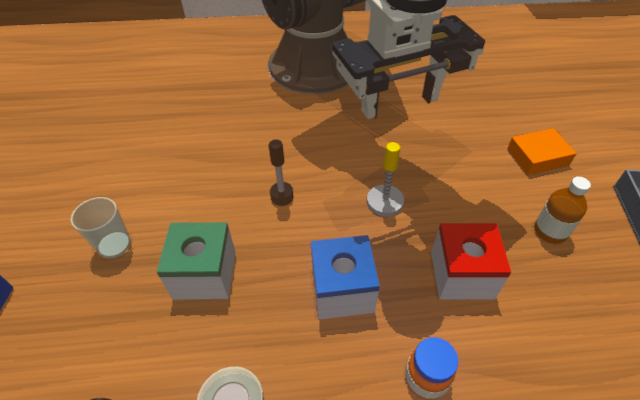

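The open gripper is above the gauge, with its tips at about (370,112) and (430,98) and the handle top at (393,147) still clear between them. I'll descend and grasp.

```bash
python3 -m handwheel '[0,-0.1,-1.5,0,0,0, 0,-0.1,-4,0,0,0, 0,-0.1,-6.5,0,0,0, 0,-0.1,-9,0,0,0, 0,-0.1,-11,0,0,0, 0,-0.1,-12.2,0,0,0, 0,-0.1,-12.2,0,0,0, 0,-0.1,-12.2,0,0,0]' 0
python3 - <<'E'
from h import *
for n in("scene","top"):
    c=viewer.capture(n);cv2.imwrite(f"pics/{n}3.png",c["img"][:,:,::-1])
E
```

```text
time_s: 3.3
tcp_pos: [0.4695, 0.0996, 0.1048]
eef_rot: [179.9, 0.1, -162.8]
contact_force: [0.5, -0.2, 1.2]
gripper_width: 0.0878
```

View pics/scene3.png

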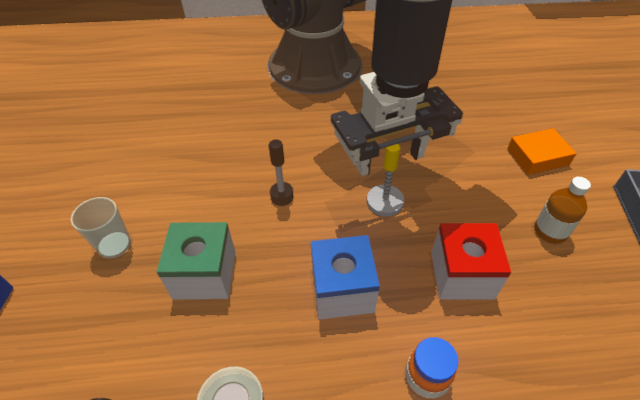

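The handle (392,158) stands midway between the fingers (365,168 and 420,155), so I'll close the gripper.

```bash
python3 -m handwheel '[0,0,0,0,0,0, 0,0,0,0,0,0, 0,0,0,0,0,0, 0,0,0,0,0,0, 0,0,0,0,0,0, 0,0,0,0,0,0, 0,0,0,0,0,0, 0,0,0,0,0,0]' 255 50
python3 -m handwheel '[0,0,1,0,0,0, 0,0,4,0,0,0, 0,0,7,0,0,0, 0,0,10,0,0,0, 0,0,13,0,0,0, 0,0,14,0,0,0, 0,0,14,0,0,0, 0,0,14,0,0,0]'
python3 - <<'E'
from h import *
for n in("scene","top"):
    c=viewer.capture(n);cv2.imwrite(f"pics/{n}4.png",c["img"][:,:,::-1])
E
```

```text
time_s: 4.2
tcp_pos: [0.4699, 0.1001, 0.1053]
eef_rot: [179.9, 0.1, -162.8]
contact_force: [-0.1, 0.3, -0.4]
gripper_width: 0.0293
time_s: 5.0
tcp_pos: [0.4691, 0.0999, 0.2443]
eef_rot: [179.9, 0.1, -162.8]
contact_force: [-0.5, -0.4, -2.9]
gripper_width: 0.0232
```

View pics/scene4.png

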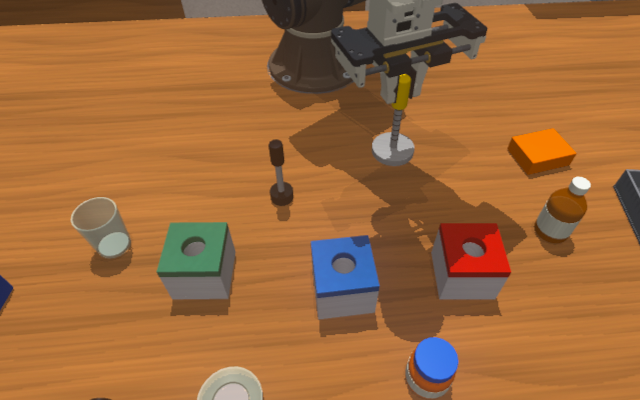

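The gauge is lifted and upright, with its disc at (394,149). I'll carry it over the blue well.

```bash
python3 -m handwheel '[1.5,-0.8,0,0,0,0, 4.5,-2.5,0,0,0,0, 8,-4.5,0,0,0,0, 11.5,-6.5,0,0,0,0, 14.5,-8.2,0,0,0,0, 17,-9.6,0,0,0,0, 17.8,-10.0,0,0,0,0, 17.8,-10.0,0,0,0,0]'
python3 -m handwheel '[0,0,0,0,0,0, 0,0,0,0,0,0]'
python3 - <<'E'
from h import *
np.set_printoptions(precision=4,suppress=True)
C={n:viewer.capture(n) for n in("scene","top")}
s=sensors.get_state();p=s["tcp_pos"];print(p,s["eef_rot"])
for n,c in C.items():
    cv2.imwrite(f"pics/{n}5.png",c["img"][:,:,::-1])
    print(n,'yellow',[(a,ce) for a,ce,m in cents(yellow(c))])
    e=proj(c,p+[0,0,-.105+.012]);print('exp disc top',e)
    dm=cv2.inRange(hsv(c),(0,0,110),(180,70,255))
    for a,ce,m in cents(dm,100):
        if abs(ce-e).max()<30:
            k=cv2.findContours(m.astype(np.uint8),0,1)[0][0];f=cv2.fitEllipse(cv2.convexHull(k));print('disc',a,ce,f,plane(c,f[0],p[2]-.093))
E
```

```text
time_s: 5.9
tcp_pos: [0.6471, -0.001, 0.2412]
eef_rot: [179.9, -0.2, -162.9]
contact_force: [-1.3, -0.4, -1.8]
gripper_width: 0.0231
time_s: 6.1
tcp_pos: [0.6461, -0.0006, 0.2407]
eef_rot: [179.9, -0.3, -162.9]
contact_force: [-0.2, 0.6, -1.3]
gripper_width: 0.0227
[ 0.6465 -0.0004  0.2415] [ 179.9227   -0.2198 -162.8556]
scene yellow []
exp disc top [344.5579 237.2482]
disc 1448 [344.058  241.1892] ((344.09222412109375, 240.1180877685547), (41.119895935058594, 49.88905715942383), 88.51219177246094) [ 0.6512 -0.0016  0.1485]
top yellow [(np.int32(32), array([315.25  , 113.0938]))]
exp disc top [314.8024 130.8238]
disc 928 [317.9095 135.7489] ((317.1259765625, 133.2071533203125), (33.6215705871582, 47.422576904296875), 47.41135787963867) [ 0.6423 -0.0042  0.1485]
```

```bash
python3 -c "
import cv2,numpy as np
a=cv2.imread('pics/scene5.png')[60:310,220:470];b=cv2.imread('pics/top5.png')[40:290,190:440]
cv2.imwrite('pics/z5.png',cv2.resize(np.hstack([a,b]),None,fx=1.6,fy=1.6,interpolation=2))"
```

```text
(no output)
```

View pics/z5.png

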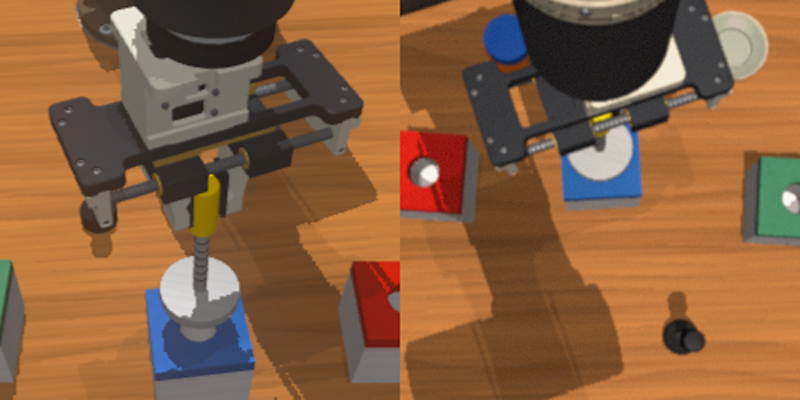

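The disc hangs centred over the block at about (344,238) in the scene view, and the bright patch under it is the well mouth (344,263). The rod has about 12 mm of clearance on each side. I'll lower to just above the top and check.

```bash
python3 -m handwheel '[0.1,0,-1,0,0,0, 0.1,0,-2.5,0,0,0, 0.1,0,-3.6,0,0,0, 0.1,0,-4,0,0,0, 0.1,0,-4,0,0,0, 0.1,0,-4,0,0,0]'
python3 - <<'E'
from h import *
for n in("scene","top"):
    c=viewer.capture(n);cv2.imwrite(f"pics/{n}6.png",c["img"][:,:,::-1])
a=cv2.imread('pics/scene6.png')[80:330,220:470];b=cv2.imread('pics/top6.png')[40:290,190:440]
cv2.imwrite('pics/z6.png',cv2.resize(np.hstack([a,b]),None,fx=1.6,fy=1.6,interpolation=2))
E
```

```text
time_s: 6.8
tcp_pos: [0.6478, -0.0005, 0.2019]
eef_rot: [179.9, -0.2, -162.8]
contact_force: [0.6, -0.6, -1.8]
gripper_width: 0.0231
```

View pics/z6.png

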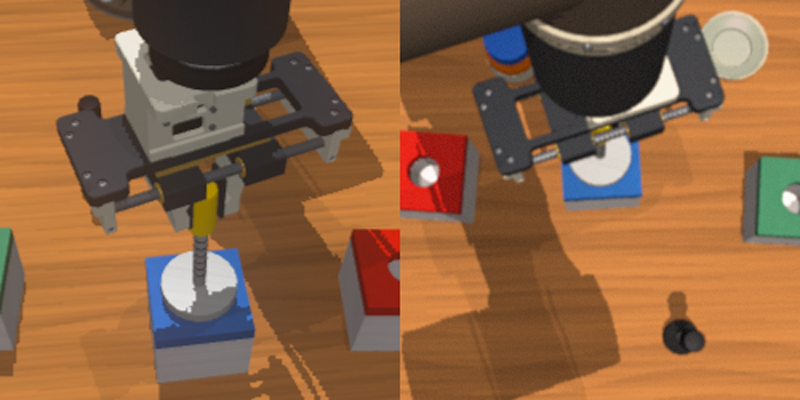

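The disc is centred just above the block top, at (200,285) in the zoom, with an even blue margin around it. Now I'll push the rod through it.

```bash
python3 -m handwheel '[0,0,-0.5,0,0,0, 0,0,-1.2,0,0,0, 0,0,-1.9,0,0,0, 0,0,-2.6,0,0,0, 0,0,-3.3,0,0,0, 0,0,-4,0,0,0, 0,0,-4.2,0,0,0, 0,0,-4.2,0,0,0]'
python3 -m handwheel '[0,0,-0.2,0,0,0, 0,0,-0.5,0,0,0, 0,0,-0.8,0,0,0, 0,0,-0.8,0,0,0]'
```

```text
time_s: 7.7
tcp_pos: [0.6472, -0.0006, 0.1592]
eef_rot: [179.9, -0.3, -162.9]
contact_force: [0.5, -0.0, -2.2]
gripper_width: 0.0231
time_s: 8.1
tcp_pos: [0.6469, -0.0006, 0.1507]
eef_rot: [179.9, -0.3, -162.9]
contact_force: [-0.4, 0.4, -2.1]
gripper_width: 0.023
```

Run:
```python
from h import *
for n in("scene","top"):
    c=viewer.capture(n);cv2.imwrite(f"pics/{n}7.png",c["img"][:,:,::-1])
a=cv2.imread('pics/scene7.png')[120:320,270:420]
b=cv2.imread('pics/top7.png')[80:280,240:390]
cv2.imwrite('pics/z7.png',cv2.resize(np.hstack([a,b]),None,fx=2.6,fy=2.6,interpolation=2))
```

```text
(no output)
```

View pics/z7.png

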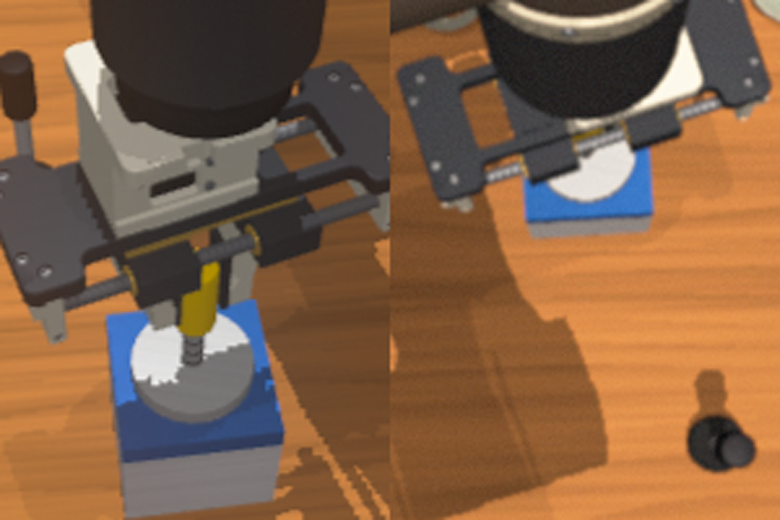

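The disc sits flat on the block at (192,365) in the zoom and the rod is sliding through it. I'll feel for the floor in small steps.

```bash
for i in 1; do python3 -m handwheel '[0,0,-0.15,0,0,0, 0,0,-0.3,0,0,0, 0,0,-0.3,0,0,0]'; done | grep -v rot
python3 -m handwheel '[0,0,-0.15,0,0,0, 0,0,-0.3,0,0,0, 0,0,-0.3,0,0,0]' | grep -E "pos|force"
```

```text
time_s: 8.5
tcp_pos: [0.6467, -0.0007, 0.1476]
contact_force: [0.1, 0.5, -0.6]
gripper_width: 0.0233
tcp_pos: [0.6467, -0.0007, 0.1444]
contact_force: [-0.0, 0.1, -0.2]
```

```bash
python3 -m handwheel '[0,0,-0.15,0,0,0, 0,0,-0.3,0,0,0, 0,0,-0.3,0,0,0]' | grep -E "pos|force"
```

```text
tcp_pos: [0.6467, -0.0007, 0.141]
contact_force: [-0.6, 0.5, -0.4]
```

```bash
python3 -m handwheel '[0,0,-0.15,0,0,0, 0,0,-0.3,0,0,0, 0,0,-0.3,0,0,0]' | grep -E "pos|force"
```

```text
tcp_pos: [0.6466, -0.0006, 0.1378]
contact_force: [0.4, 0.5, -0.8]
```

```bash
python3 -m handwheel '[0,0,-0.15,0,0,0, 0,0,-0.3,0,0,0, 0,0,-0.3,0,0,0]' | grep -E "pos|force"
```

```text
tcp_pos: [0.6466, -0.0006, 0.1345]
contact_force: [0.5, 0.2, -0.4]
```

```bash
python3 -m handwheel '[0,0,-0.15,0,0,0, 0,0,-0.3,0,0,0, 0,0,-0.3,0,0,0]' | grep -E "pos|force"
```

```text
tcp_pos: [0.6466, -0.0006, 0.1312]
contact_force: [-0.3, -0.6, 0.5]
```

```bash
python3 -m handwheel '[0,0,-0.15,0,0,0, 0,0,-0.3,0,0,0, 0,0,-0.3,0,0,0]' | grep -E "pos|force"
```

```text
tcp_pos: [0.6479, -0.0006, 0.131]
contact_force: [-3.6, 0.9, 14.8]
```

Run:
```python
from h import *
c=viewer.capture("scene");cv2.imwrite("pics/scene8.png",c["img"][:,:,::-1])
cv2.imwrite('pics/z8.png',cv2.resize(c["img"][140:320,270:420,::-1],None,fx=3.2,fy=3.2,interpolation=2))
print(sensors.get_state()["contact_force"])
```

```text
[-2.86290627  1.17109353 16.18289788]
```

View pics/z8.png

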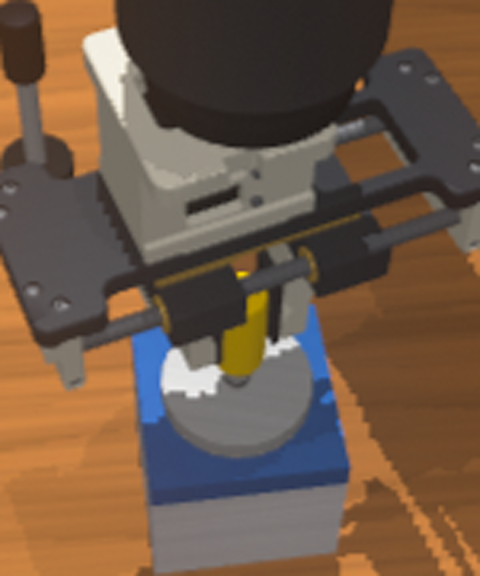

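The force jumped to 15 N with the TCP stopped at z = 0.131, which implies a depth of about 59 mm, so the rod is on the floor. The picture shows the disc flat on the block at (235,400) in the zoom, with the handle just above it. I'll hold the press for a moment.

```bash
python3 -m handwheel '[0,0,-0.3,0,0,0, 0,0,-0.3,0,0,0, 0,0,-0.3,0,0,0, 0,0,-0.3,0,0,0]'
python3 -m handwheel '[0,0,0,0,0,0, 0,0,0,0,0,0]'
```

```text
time_s: 10.75
tcp_pos: [0.6486, -0.0007, 0.131]
eef_rot: [-180.0, -0.0, -162.8]
contact_force: [-5.8, 1.8, 18.0]
gripper_width: 0.0231
time_s: 10.95
tcp_pos: [0.6485, -0.0006, 0.1311]
eef_rot: [-180.0, -0.0, -162.8]
contact_force: [-0.8, -0.2, 5.7]
gripper_width: 0.023
```

```bash
python3 -m handwheel '[0,0,0,0,0,0, 0,0,0,0,0,0, 0,0,0,0,0,0, 0,0,0,0,0,0, 0,0,0,0,0,0, 0,0,0,0,0,0, 0,0,0,0,0,0, 0,0,0,0,0,0]' 0
python3 -m handwheel '[0,0,0.5,0,0,0, 0,0,2,0,0,0, 0,0,4,0,0,0, 0,0,7,0,0,0, 0,0,10,0,0,0, 0,0,13,0,0,0, 0,0,15,0,0,0, 0,0,15,0,0,0]'
python3 -m handwheel '[-1,2,0,0,0,0, -3,6,0,0,0,0, -5,10,0,0,0,0, -7,14,0,0,0,0, -9,18,0,0,0,0, -10,21,0,0,0,0, -10,22,0,0,0,0, -10,22,0,0,0,0]'
python3 - <<'E'
from h import *
np.set_printoptions(precision=4,suppress=True)
C={n:viewer.capture(n) for n in("scene","top")}
for n,c in C.items():
    cv2.imwrite(f"pics/{n}9.png",c["img"][:,:,::-1])
    for a,ce,m in cents(yellow(c)):print(n,a,ce)
a=cv2.imread('pics/scene9.png')[160:340,260:430];b=cv2.imread('pics/top9.png')[60:240,230:400]
cv2.imwrite('pics/z9.png',cv2.resize(np.hstack([a,b]),None,fx=2.3,fy=2.3,interpolation=2))
E
```

```text
time_s: 11.75
tcp_pos: [0.6486, -0.0006, 0.1311]
eef_rot: [-180.0, -0.0, -162.8]
contact_force: [0.2, -0.3, 0.2]
gripper_width: 0.0818
time_s: 12.55
tcp_pos: [0.65, -0.0007, 0.2855]
eef_rot: [-179.9, 0.3, -162.8]
contact_force: [-0.6, 0.6, -0.2]
gripper_width: 0.0877
time_s: 13.35
tcp_pos: [0.5497, 0.2206, 0.2852]
eef_rot: [-179.9, 0.3, -162.6]
contact_force: [0.3, -0.7, 1.1]
gripper_width: 0.0878
scene 184 [345.038  231.8098]
top 143 [314.3217 127.3776]
```

View pics/z9.png

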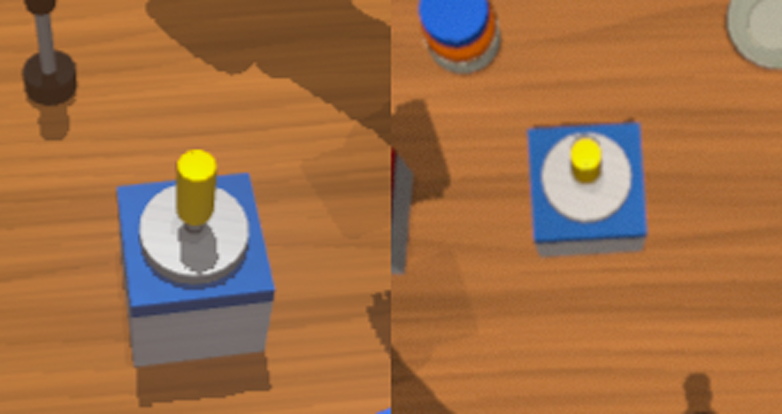

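Gauge released and upright: the handle cap is at (197,165) in the scene half and (586,155) in the top half of the zoom, with the disc flat on the block at (195,230). I'll check the height and tilt.

Run:
```python
from h import *
np.set_printoptions(precision=4,suppress=True)
C={n:viewer.capture(n) for n in("scene","top")};K={};D={}
for n,c in C.items():
    m=cv2.inRange(hsv(c),(25,170,225),(34,255,255)); a,ce,_=max(cents(m,10),key=lambda t:t[0]);K[n]=ce
    al=cv2.inRange(hsv(c),(22,150,60),(36,255,255));x=max(cents(al,10),key=lambda t:t[0]);ys=np.where(x[2])
    print(n,a,ce,'full rows',ys[0].min(),ys[0].max(),'cols',ys[1].min(),ys[1].max())
    w=cv2.inRange(hsv(c),(0,0,120),(180,70,255))
    for a,ce,mm in cents(w,300):
        if abs(ce-([345,262] if n=="scene" else [315,137])).max()<20:
            k=cv2.findContours(mm.astype(np.uint8),0,1)[0];f=cv2.fitEllipse(cv2.convexHull(max(k,key=len)));D[n]=f[0];print('disc',a,f,plane(c,f[0],.097))
cap=tri(C["scene"],K["scene"],C["top"],K["top"]);print('cap',cap)
for t in(.025,.026,.042):
  print(t,[proj(C[n],[.6485,-.0006,t+.145]) for n in C])
if len(D)==2:print('disc tri',tri(C["scene"],D["scene"],C["top"],D["top"]))
print(sensors.get_state()["time_s"])
```

```text
scene 164 [344.9085 231.25  ] full rows 225 257 cols 337 353
disc 1182 ((343.5215148925781, 258.68084716796875), (42.53239440917969, 47.59227752685547), 104.75066375732422) [ 0.6485 -0.0009  0.097 ]
top 124 [314.2661 126.4758] full rows 120 138 cols 308 320
disc 963 ((314.52215576171875, 136.6132049560547), (38.86104965209961, 39.035438537597656), 153.91798400878906) [0.6489 0.0003 0.097 ]
cap [ 0.6491 -0.0002  0.1663]
0.025 [array([345.0245, 229.2469]), array([314.7892, 126.291 ])]
0.026 [array([345.0441, 228.806 ]), array([314.7856, 126.1309])]
0.042 [array([345.3643, 221.5939]), array([314.7271, 123.5036])]
disc tri [ 0.6488 -0.0003  0.0973]
13.55
```

```bash
python3 -c "
from plant import r
r.close_job()"
```

```text
the job is handed in; nothing more can be done
```

I picked up the yellow-handled gauge, put its rod into the blue block's well and pressed until it bottomed. I then let go, moved the arm clear and handed the job in at about 13.6 s. No verdict is reported.

- **Bottoming:** the push stopped dead at TCP z = 0.131 m, and the vertical force rose from about 0 N to 15–18 N. I held that press for about 0.4 s with the handle still gripped.
- **Final pose:** two-view triangulation puts the disc's top at z = 0.0973 m, where 0.097 m means flat on the block. The handle cap is within 1 mm horizontally of the disc centre, so the gauge is upright. It stands about 2 mm or less from the measured well centre.
- **Release:** the gripper is open and well clear of the gauge. I checked that the gauge was at rest only by picture.
- **Depth readings disagree:** the arm position gives about 59 mm, assuming no slip in the grip. The cameras give about 64 mm, from the cap at z = 0.166 m. The fingers were still closing when I lifted, so a slip of about 5 mm probably explains the gap. That would make about 64 mm the better figure, and both lie within the stated 43–65 mm range.

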